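# Full blast from the bench air gun

## Task

The wet open beaker stands in front of one of the two bench air guns. Give it a full blast: squeeze that gun's trigger through its pressure point, right into the second stage, keep it there for at least a second, then let go so that it springs back. Leave the other gun's trigger alone and do not shift the beaker or the flask.

Things in the scene. Friction and masses are not known exactly. Their poses are not given: they have to be found in the camera images.
- air_gun_1: The gun to use: its nozzle points at the beaker; left or right. One of two like bench air guns, fixed to the worktop. Origin: under the foot (96 mm across), on the worktop; x along the level nozzle (tip at x 104, z 68 mm), z up. Upright grey grip: x -15 to 14, y -15 to 15, z 82 to 171 mm (the top of the gun); valve block below up to z 86 mm. Grip and trigger together are 57 mm deep along x at rest, 44 mm squeezed right in.
- air_gun_2: The other bench air gun, alike: its nozzle points at the flask; leave it alone. Origin: under the foot (96 mm across), on the worktop; x along the level nozzle (tip at x 104, z 68 mm), z up. Upright grey grip: x -15 to 14, y -15 to 15, z 82 to 171 mm (the top of the gun); valve block below up to z 86 mm. Grip and trigger together are 57 mm deep along x at rest, 44 mm squeezed right in.
- trigger_1 (a point): middle of the front (nozzle side) face of air gun 1's upright dark trigger blade, 10 mm thick, 24 mm wide, 62 mm tall; at rest at x 42, z 135 mm in the gun's frame, right in at x 29 mm. The blade slides straight back towards the grip (gun's -x), which is fixed.
- trigger_2 (a point): middle of the front (nozzle side) face of air gun 2's upright dark trigger blade, 10 mm thick, 24 mm wide, 62 mm tall; at rest at x 42, z 135 mm in the gun's frame, right in at x 29 mm. The blade slides straight back towards the grip (gun's -x), which is fixed.
- air_gun_1_first (a joint): air gun 1 trigger, first stage, m: 0 at rest, 0.006 at the pressure point. This soft stage takes 2 to 3.5 N.
- air_gun_1_second (a joint): air gun 1 trigger, second stage, m: travel beyond the pressure point, 0 until the first stage is used up, 0.007 right in at its stop. It starts to yield at 8 N and takes 11.5 N at the stop; squeezing with 15 to 25 N takes it right in. Both stages spring back when let go. Air comes at full blast beyond about half of this travel.
- air_gun_2_first (a joint): air gun 2 trigger, first stage, m: 0 at rest, 0.006 at the pressure point. This soft stage takes 2 to 3.5 N.
- air_gun_2_second (a joint): air gun 2 trigger, second stage, m: travel beyond the pressure point, 0 until the first stage is used up, 0.007 right in at its stop. It starts to yield at 8 N and takes 11.5 N at the stop; squeezing with 15 to 25 N takes it right in. Both stages spring back when let go. Air comes at full blast beyond about half of this travel.
- beaker_mid (a point): centre, half-way up, of a loose open translucent beaker, 96 mm across and 105 mm tall, its centre about 180 mm from the foot of its gun along the nozzle; stays where it is
- flask_mid (a point): centre, half-way up, of a loose conical flask with a white cover over its mouth, about 107 mm across and 171 mm tall, about 180 mm from the foot of the other gun along the nozzle; stays where it is

How it is judged:
By the outcome, as a careful person would: the job done as asked, in the order asked, and still so for the second after the job is handed in, with the robot touching nothing.
It also fails if it takes over 32 s, if anything falls off the work surface, if the arm or the gripper's body presses on something with over 40 N, if the wrist force passes 120 N, or if a joint passes its speed limit or range.

## Robot

A 6-joint arm with a two-finger parallel gripper is mounted at the origin on a cart in front of the work surface, level with it; the furniture and walls round the work are solid. World frame = base frame: x ahead of the robot, y to its left, z up, the work surface at z = 0. Lengths are in m, angles in rad, forces in N, time in s.
With the tool pointing down it reaches from about 0.275 to 0.85 m from the base axis. Payload 5.2 kg.
Tool frame: the origin (TCP) lies where the fingers leave the gripper's body, on its centre line; the fingertips stand 73 mm ahead of it and the grasp point (between the pads) lies 54 mm ahead of it; z points along the fingers, y is the line along which they close (so a half turn about z gives the same grasp; the last joint's range is limited). The gripper opens to 85 mm and grips with 20 to 120 N. Pads are 22 mm wide; open, the fingers measure 114 mm over their backs; the gripper's body (76 mm by 85 mm) begins 54 mm behind the grasp point. The pads swing forward as they close: fully open they stand 13 mm farther back than shut.
Start: joints at [-1.323, 0.259, 1.535, -0, 1.348, -0.203], TCP at [0.24, -0.495, 0.304] pointing down, gripper open.
Joint ranges: [-3.14, 3.14], [-0.91, 2.08], [0.19, 2.58], [-1.22, 4.36], [0.22, 2.71], [-3.12, 3.12]. Speed limits (rad/s): [2.57, 2.57, 3.14, 3.14, 3.14, 3.14].

## Interface

Orientations are given as a unit quaternion [x, y, z, w].
In Python, from cell import * gives the robot as it stands. The module is installed in compiled form; this text tells all that it offers.
- The arm moves only by the tool carry_out, never from a script. Its argument "motion" is a list of rows, each a list of 7 numbers: the shift along the tool's x, y, z as a fraction of full scale, then the turn, a rotation vector about the tool's x, y, z as a fraction of full scale, then the closure, from 0 (fully open) to 1 (shut). A call has 1 to 10 rows; each row is the pose to reach, as a shift and turn from the pose commanded when the call began, along the tool's axes at that moment; what a row does not reach only later rows make up. Full scale, the value 1, is 300 mm for a shift and 90 degrees for a turn. A row lasts 1/8 s, in which the tool goes at most 62.5 mm and 10.7 degrees, less where a joint would pass 70% of its speed; a pose out of reach is approached as far as the arm can. A call with a number of a shift or a turn outside -1 to 1 is refused whole. A call with a gripper value outside its range is refused whole. The fingers move at their own pace and stop on an object; "squeeze" is the grip in N (left out, the last holds). Time passes only in rows, so rows that repeat a pose let the fingers close. It gives the time, the measured TCP pose, the force, the opening and the grip force at its end, in the units of the state.
- read_state(): the state, without advancing time (a new reading comes with each control period).
- grab_frame(name): name is "scene" or "top"; returns a dict with "image" (384x512x3 uint8, red, green, blue), "vertical_fov" (degrees; the focal length in pixels is half the picture's height over the tangent of half this angle, whatever the lens; pixels are square), "cx", "cy" (the principal point, pixels), "k1" (the pictures are not rectified: a ray, as slopes to the right and down, at radius r is drawn at 1 + k1 r^2 times it, then the intrinsics apply), "camera_from_world" (4x4, takes a point from world to camera coordinates). Camera axes: x right, y up, looking along -z (the intrinsics and any distortion apply to the point x, -y, -z); pixel columns grow to the right and rows downward; lengths in m; the calibration is good to about 2 mm. A picture is of the moment at which its call begins. There is no depth.
- hand_in(): hands the job in; it is judged then, once.
Trained networks look in a picture, given as the dict that the camera call returned (one of the last four; its "shot" number tells which), for a name from the list of things; names that differ only in an ending like _2 or _b are one class to them, and where a whole thing is asked for, a point or a joint stands for the part that bears it (a point fixed in the world has none). Each returns a list of dicts, best first, with "score" (0 to 1); they miss things now and then, are a little off and sometimes report something else, mostly with a low value. They report only what shows in the picture. A call takes as long as a camera call.
- boxes_of(picture, thing): "location" ([row, column] in pixels, amid what is visible of it).
The state is a dict: "t": time; "joint_pos": joint angles; "qd": joint speeds; "tau": joint torques, N m; "eef_pos": TCP position; "orientation": TCP orientation; "force": force on the tool from outside, world axes, zero at the start; "wrist_torque": the same for the moment, N m; "gripper_width": finger opening in m; "grasp_force": force on a finger pad.
Only numpy, scipy, OpenCV 4.12 (cv2) and the standard library are available. Lean on these libraries where they do the work, as an engineer would, in place of code of your own. Each camera call takes 0.05 s, during which the arm holds its last target. There are 200 camera calls.

## Working session

There is one attempt and no reset: what is moved stays moved. The work goes in short steps, Python scripts to look and compute and a tool call to move; the robot and the scene stay as the last step left them, time stands still between calls to the robot, and variables do not carry over. Pictures are saved under pics/ and viewed, at most 10 in all, crops included, and the job is handed in when it is done.

Besides the shell and the picture viewer there is one more tool, called after "Emit:" as name(argument=value, ...) on one line, values as JSON. carry_out: Moves the arm, as the interface text tells. Shift numbers are shares of 300 mm and turn numbers shares of 90 degrees, none past 1 either way. Its arguments: {"type":"object","properties":{"motion":{"type":"array"},"squeeze":{"type":"number"}},"required":["motion"]}

```bash
mkdir -p pics; python3 - <<'E'
from cell import *
import cv2,numpy as np,pickle
s=read_state();print(s)
for n in("scene","top"):
    p=grab_frame(n);pickle.dump(p,open(n+".pkl","wb"))
    cv2.imwrite(f"pics/{n}0.png",p["image"][:,:,::-1])
    print(n,p["vertical_fov"],p["cx"],p["cy"],p["k1"],np.round(p["camera_from_world"],3).tolist())
    for t in("air_gun_1","trigger_1","beaker_mid","flask_mid"):
        print(t,[(np.round(d["location"],1).tolist(),round(d["score"],2)) for d in boxes_of(p,t)[:4]])
E
```

```text
{'t': 0.0, 'joint_pos': array([-1.32279846e+00,  2.59338386e-01,  1.53609134e+00,  1.63286469e-05,
        1.34801797e+00, -2.02756834e-01]), 'qd': array([ 9.71395802e-05, -1.75395946e-03,  7.36513696e-04,  1.72928693e-03,
        1.03195242e-04, -1.07505463e-03]), 'tau': array([-2.59015433e-04, -4.46035123e+01, -2.90573072e+01, -2.85826090e-04,
        1.19199115e-02, -3.52740506e-05]), 'eef_pos': array([ 0.23954998, -0.49464227,  0.30307375]), 'orientation': array([ 9.74709834e-01,  2.23472324e-01, -1.30203898e-05, -9.27464761e-04]), 'force': array([-0.39032424,  0.38707217, -0.13997023]), 'wrist_torque': array([ 0.01449189, -0.03087487,  0.02681996]), 'grasp_force': 0.0, 'gripper_width': 0.08531421577097784}
scene 42.545865198975754 259.92407440802134 194.55419948784547 -0.1540289495204496 [[-0.836, -0.548, -0.006, 0.433], [0.383, -0.593, 0.709, -0.275], [-0.392, 0.59, 0.706, -1.043], [0.0, 0.0, 0.0, 1.0]]
air_gun_1 [([178.8, 316.9], 0.88), ([283.2, 245.7], 0.87)]
trigger_1 [([252.6, 232.1], 0.72)]
beaker_mid [([251.5, 181.6], 0.82), ([157.7, 305.8], 0.52)]
flask_mid [([162.8, 247.5], 0.7)]
top 54.9749256992363 254.21735747944032 186.96778224937594 -0.02422979575133443 [[0.01, -1.0, 0.0, -0.017], [0.996, 0.01, 0.092, -0.544], [-0.092, -0.001, 0.996, -0.905], [0.0, 0.0, 0.0, 1.0]]
air_gun_1 [([236.7, 169.7], 0.78), ([225.5, 315.7], 0.6)]
trigger_1 [([210.8, 319.1], 0.53)]
beaker_mid [([166.0, 159.3], 0.93)]
flask_mid [([147.9, 300.3], 0.89)]
```

```bash
python3 - <<'E'
import cv2
for n in("scene","top"):
    i=cv2.imread(f"pics/{n}0.png");cv2.imwrite(f"pics/{n}0b.png",cv2.resize(i,None,fx=1.5625,fy=1.5625,interpolation=cv2.INTER_CUBIC))
E
```

```text
(no output)
```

View pics/scene0b.png

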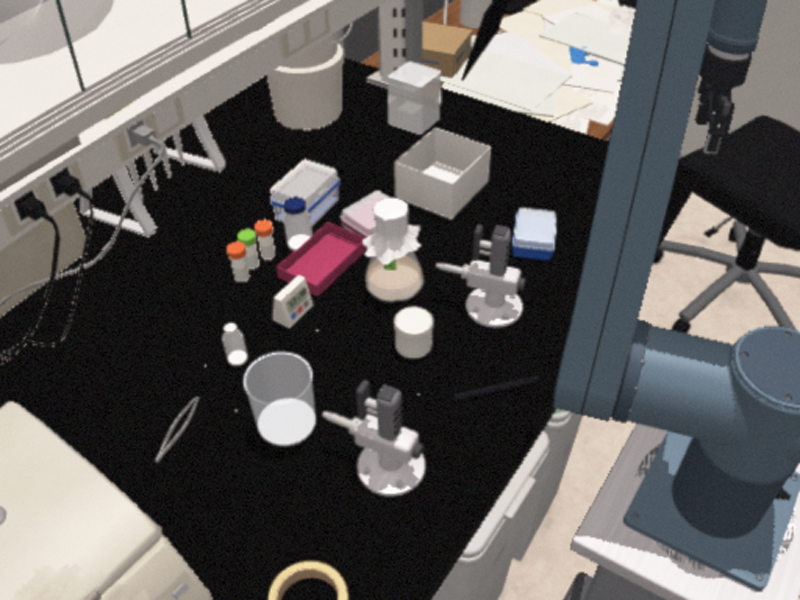

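View pics/top0b.png

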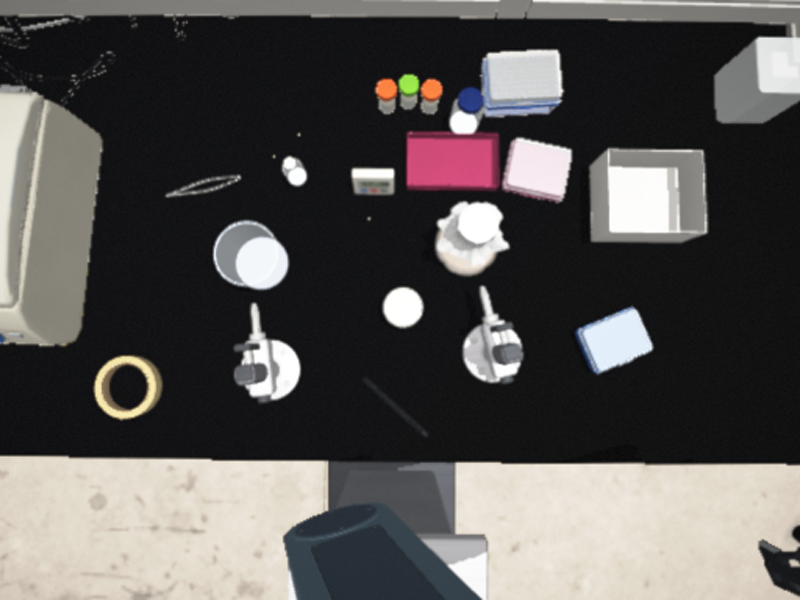

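The scene picture shows the beaker (280,400 in the enlarged picture) in front of the nearer gun (foot 391,466). In the top view this is the left gun, with its foot at 272,369, nozzle tip at 255,306 and grip top at 251,372. I'll enlarge both and fit the pose.

```bash
python3 - <<'E'
import cv2,numpy as np
a=cv2.imread("pics/top0.png")[185:265,130:205];b=cv2.imread("pics/scene0.png")[235:320,195:280]
f=lambda i:cv2.resize(i,(400,int(400*i.shape[0]/i.shape[1])),interpolation=cv2.INTER_CUBIC)
a,b=f(a),f(b);h=max(len(a),len(b));o=np.zeros((h,800,3),np.uint8);o[:len(a),:400]=a;o[:len(b),400:]=b
cv2.imwrite("pics/crop1.png",cv2.convertScaleAbs(o,alpha=1.4,beta=20))
E
```

```text
(no output)
```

View pics/crop1.png

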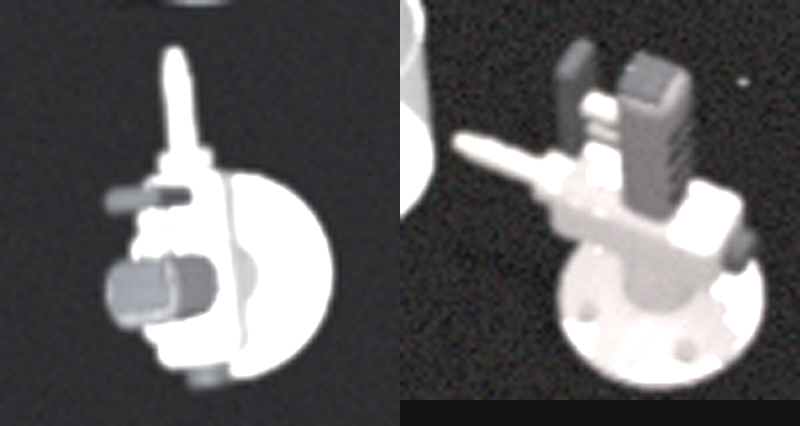

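Crop: in the left (top) part, nozzle tip at 174,48, trigger top at 122,200, grip top at 138,288 and foot centre at about 230,275. In the right (scene) part, tip at 457,140, trigger top at 577,50, grip top at 652,79 and foot centre at about 660,298.

```bash
cat >h.py <<'E'
import numpy as np,pickle,cv2
from scipy.optimize import least_squares
from scipy.spatial.transform import Rotation as R
def proj(p,X):
    T=p["camera_from_world"];c=np.asarray(X)@T[:3,:3].T+T[:3,3]
    s=np.c_[c[:,0]/-c[:,2],-c[:,1]/-c[:,2]];s*=1+p["k1"]*(s**2).sum(1,keepdims=True)
    f=192/np.tan(np.radians(p["vertical_fov"]/2));return s*f+[p["cx"],p["cy"]]
def gun(q,P):
    return R.from_euler('z',q[2]).apply(np.asarray(P)/1000.)+[q[0],q[1],0]
E
python3 - <<'E'
from h import *
P=[(103,0,68),(-.5,0,171),(37,0,166),(0,0,5)]
o={"top":np.array([(174,50),(138,288),(122,200),(230,275)])/5.3333+[130,185],
"scene":np.array([(59,141),(252,79),(177,50),(260,298)])/4.706+[195,235]}
pk={n:pickle.load(open(n+".pkl","rb")) for n in o}
res=lambda q,P=P,o=o:np.concatenate([(proj(pk[n],gun(q,P))-o[n]-(.0)).ravel() for n in o])
r=least_squares(res,[.45,.2,0]);print(r.x,np.round(res(r.x).reshape(-1,2),1).tolist())
q=r.x;np.save("q.npy",q)
ims=[]
for n,(x0,y0) in {"top":(120,175),"scene":(190,230)}.items():
    im=cv2.resize(pk[n]["image"][y0:y0+100,x0:x0+100,::-1],None,fx=4,fy=4,interpolation=cv2.INTER_CUBIC)
    for b,c in(((-15,14,-15,15,82,171),(0,255,0)),((32,42,-12,12,104,166),(0,0,255))):
        C=gun(q,[(x,y,z) for x in b[:2] for y in b[2:4] for z in b[4:]]);u=((proj(pk[n],C)-[x0,y0]+.5)*4).astype(int)
        for i in range(8):
            for j in(1,2,4):
                if not i&j: cv2.line(im,u[i].tolist(),u[i|j].tolist(),c,1)
    a=np.linspace(0,6.283,40);u=((proj(pk[n],gun(q,np.c_[48*np.cos(a),48*np.sin(a),0*a]))-[x0,y0]+.5)*4).astype(int)
    cv2.polylines(im,[u],True,(255,0,0));ims.append(im)
cv2.imwrite("pics/ov1.png",np.hstack(ims))
# beaker & other from top
for n,t in(("beaker",(-0,)),):
    print("beaker nominal",gun(q,[(180,0,52)]), [proj(pk[k],gun(q,[(180,0,52)])).round(0).tolist() for k in pk])
E
```

```text
[0.41609996 0.19531626 0.13498174] [[-0.5, 0.6], [-0.9, 1.3], [0.9, 0.0], [-0.8, 0.2], [-0.2, -0.7], [-0.0, -1.1], [-0.8, 0.3], [-0.2, -1.0]]
beaker nominal [[0.59446264 0.21953926 0.052     ]] [[[161.0, 164.0]], [[178.0, 257.0]]]
```

View pics/ov1.png

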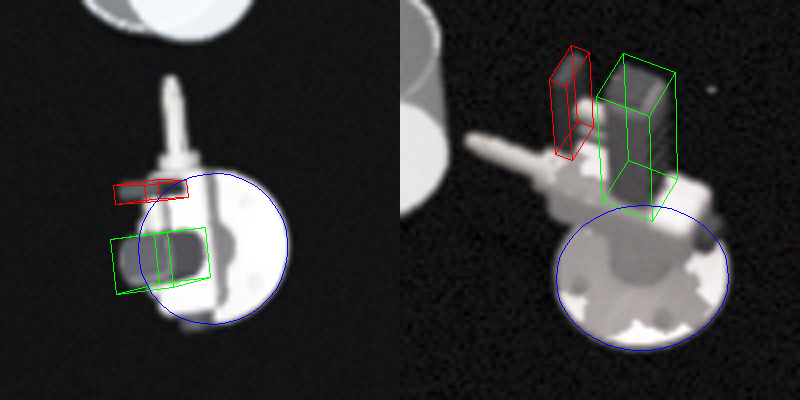

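The overlay agrees with the picture within about 2–3 mm: foot circle, trigger and grip all line up, so gun 1 is at (0.416, 0.195) with yaw 0.135. The plan is to point the gripper down, close it along the gun's x and centre it near gun x = 7–8 mm.

```bash
cat >>h.py <<'E'
def plan(xg,z,q=None):
    from cell import read_state
    q=np.load("q.npy") if q is None else q
    s=read_state();c=R.from_quat(s["orientation"])
    t=gun(q,[(xg,0,0)])[0]+[0,0,z]
    y=np.array([np.cos(q[2]),np.sin(q[2]),0]);Z=np.array([0,0,-1.])
    G=R.from_matrix(np.c_[np.cross(y,Z),y,Z])
    print("target",t.round(4),"shift",(c.inv().apply(t-s["eef_pos"])/.3).round(4),"turn",((c.inv()*G).as_rotvec()/(np.pi/2)).round(4),"t",s["t"],"F",s["force"].round(1))
E
python3 -c "
from h import *
plan(8,.304)"
```

```text
target [0.424  0.1964 0.304 ] shift [ 1.5574e+00 -1.8067e+00 -2.0000e-04] turn [-1.000e-04 -1.000e-04 -7.989e-01] t 0.5 F [0.6 0.6 0.3]
```

Emit:
carry_out(motion=[[0.13,-0.15,0,0,0,-0.1,0],[0.26,-0.3,0,0,0,-0.2,0],[0.39,-0.45,0,0,0,-0.3,0],[0.52,-0.6,0,0,0,-0.4,0],[0.65,-0.75,0,0,0,-0.5,0],[0.78,-0.9,0,0,0,-0.6,0],[0.78,-0.9,0,0,0,-0.7,0],[0.78,-0.9,0,0,0,-0.8,0],[0.78,-0.9,0,0,0,-0.8,0]], squeeze=20)

```text
t: 1.62
eef_pos: [0.3327, -0.1498, 0.3041]
orientation: [0.657, 0.754, -0.0, 0.0]
force: [-0.4, -0.0, -0.2]
gripper_width: 0.085
grasp_force: 0.0
```

```bash
python3 -c "
from h import *
plan(8,.304)"
```

```text
target [0.424  0.1964 0.304 ] shift [1.1021 0.458  0.    ] turn [0.0002 0.0003 0.0006] t 1.625 F [-0.4 -0.  -0.2]
```

Emit:
carry_out(motion=[[0.16,0.07,0,0,0,0,0],[0.33,0.14,0,0,0,0,0],[0.5,0.21,0,0,0,0,0],[0.67,0.28,0,0,0,0,0],[0.84,0.35,0,0,0,0,0],[1.0,0.42,0,0,0,0,0],[1.0,0.458,0,0,0,0,0],[1.0,0.458,0,0,0,0,0]])

```text
t: 2.62
eef_pos: [0.4284, 0.1654, 0.3036]
orientation: [0.658, 0.753, -0.0, -0.0]
force: [0.9, -0.4, -0.3]
gripper_width: 0.0855
grasp_force: 0.0
```

```bash
python3 - <<'E'
from h import *
from cell import *
plan(8,.304)
for n in("scene","top"):
    p=grab_frame(n)
    cv2.imwrite(f"pics/{n}1.png",p["image"][:,:,::-1])
    s=read_state()
    c=R.from_quat(s["orientation"]);
    print(n,proj(p,[s["eef_pos"]+c.apply([0,0,.06])]),[(d["location"],d["score"]) for d in boxes_of(p,"trigger_1")])
E
python3 -c "
import cv2
i=cv2.imread('pics/scene1.png')[140:330,130:370];cv2.imwrite('pics/s1c.png',cv2.resize(i,None,fx=3,fy=3))"
```

```text
target [0.424  0.1964 0.304 ] shift [ 0.1045 -0.0006 -0.0014] turn [-0.0005  0.0004  0.    ] t 2.625 F [ 0.9 -0.4 -0.3]
scene [[251.26946086 213.61528221]] [([156.5, 304.4], 0.51), ([256.6, 231.7], 0.44)]
top [[161.10070687 236.14296241]] [([208.3, 320.6], 0.43)]
```

View pics/s1c.png

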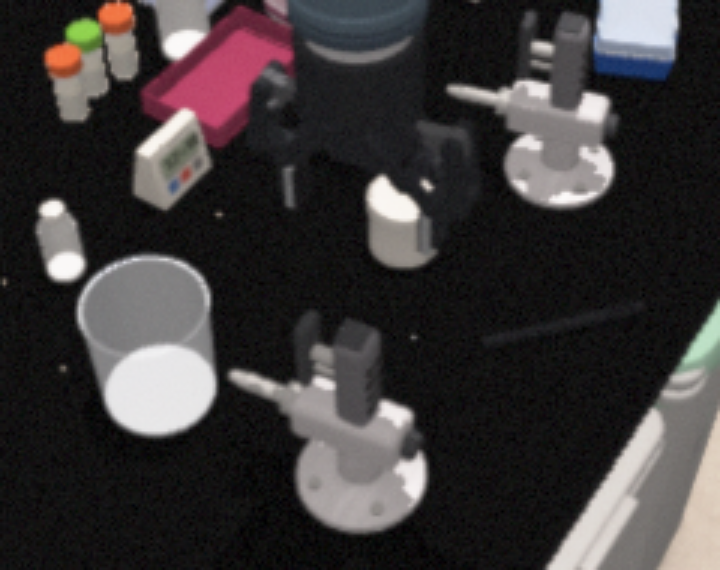

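The gripper hangs above and to the right of gun 1, which stands free. Both beaker and flask are untouched. I'll shift over it, then descend.

Emit:
carry_out(motion=[[0.105,0.012,0,0,0,0,0],[0.105,0.012,0,0,0,0,0],[0.105,0.012,0.1,0,0,0,0],[0.105,0.012,0.1,0,0,0,0]])

```text
t: 3.32
eef_pos: [0.4258, 0.1962, 0.2724]
orientation: [0.658, 0.753, -0.002, -0.001]
force: [-0.7, -0.4, -0.3]
gripper_width: 0.0854
grasp_force: 0.0
```

```bash
python3 - <<'E'
from h import *
from cell import *
plan(12,.19)
I=[]
for n,(x,y) in {"scene":(180,200),"top":(110,165)}.items():
    p=grab_frame(n);I.append(cv2.resize(p["image"][y:y+120,x:x+120,::-1],(400,400)))
cv2.imwrite("pics/c2.png",np.hstack(I))
E
```

```text
target [0.428  0.1969 0.19  ] shift [0.0016 0.0087 0.2745] turn [-0.0029  0.0005  0.0003] t 3.325 F [-0.7 -0.4 -0.3]
```

View pics/c2.png

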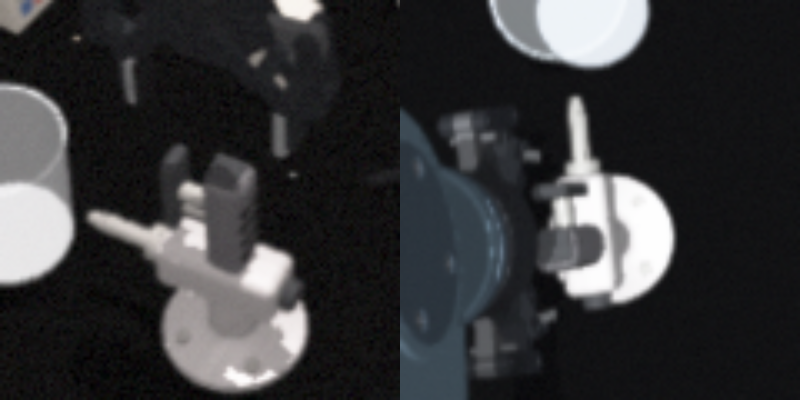

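Seen from the side, the open fingers straddle the line of the gun's grip and trigger. The top view agrees once parallax is allowed for. Descending.

Emit:
carry_out(motion=[[0.002,0.009,0.05,0,0,0,0],[0.002,0.009,0.1,0,0,0,0],[0.002,0.009,0.15,0,0,0,0],[0.002,0.009,0.15,0,0,0,0]])

```text
t: 3.92
eef_pos: [0.4288, 0.1983, 0.2272]
orientation: [0.657, 0.754, -0.001, -0.001]
force: [-0.5, 0.7, 0.5]
gripper_width: 0.0855
grasp_force: 0.0
```

```bash
python3 - <<'E'
from h import *
from cell import *
plan(12,.19)
I=[]
for n,(x,y) in {"scene":(180,200),"top":(110,165)}.items():
    p=grab_frame(n);I.append(cv2.resize(p["image"][y:y+120,x:x+120,::-1],(400,400),interpolation=cv2.INTER_CUBIC))
cv2.imwrite("pics/c3.png",cv2.convertScaleAbs(np.hstack(I),alpha=1.5,beta=10))
E
```

```text
target [0.428  0.1969 0.19  ] shift [-0.0042 -0.0027  0.1239] turn [-0.0024  0.0001  0.0011] t 3.925 F [-0.5  0.7  0.5]
```

View pics/c3.png

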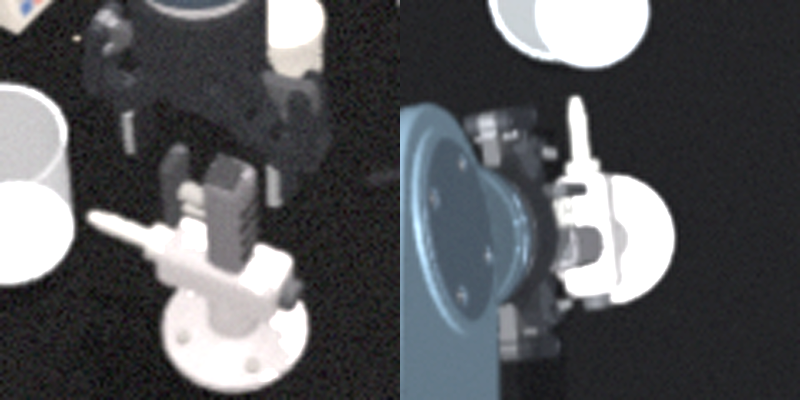

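```bash
python3 - <<'E'
from h import *
from cell import *
s=read_state();c=R.from_quat(s["orientation"])
for n in("scene","top"):
    p=pickle.load(open(n+".pkl","rb"))
    for l in(.06,.073):
        print(n,l,proj(p,s["eef_pos"]+c.apply([(0,.043,l),(0,-.043,l)])).round(1).tolist())
E
```

```text
scene 0.06 [[222.7, 242.3], [261.4, 256.7]]
scene 0.073 [[223.1, 246.4], [261.4, 260.8]]
top 0.06 [[151.9, 213.3], [156.0, 254.0]]
top 0.073 [[153.5, 213.4], [157.6, 253.5]]
```

Predicted pad tips match the picture, so the lateral alignment is good. Going down the remaining 36 mm.

Emit:
carry_out(motion=[[-0.003,-0.003,0.04,0,0,0,0],[-0.003,-0.003,0.08,0,0,0,0],[-0.003,-0.003,0.12,0,0,0,0],[-0.003,-0.003,0.12,0,0,0,0],[-0.003,-0.003,0.12,0,0,0,0]])

```text
t: 4.65
eef_pos: [0.4291, 0.1975, 0.1929]
orientation: [0.657, 0.754, 0.0, 0.0]
force: [-0.1, 0.2, -0.7]
gripper_width: 0.0855
grasp_force: 0.0
```

```bash
python3 -c "
from h import *
plan(7.5,.191)"
```

```text
target [0.4235 0.1963 0.191 ] shift [-0.0014 -0.0191  0.0064] turn [0.     0.     0.0011] t 4.65 F [-0.1  0.2 -0.7]
```

Emit:
carry_out(motion=[[0,-0.01,0,0,0,0,0.15],[0,-0.018,0,0,0,0,0.3],[0,-0.018,0,0,0,0,0.4],[0,-0.018,0,0,0,0,0.4]], squeeze=20)

```text
t: 5.15
eef_pos: [0.426, 0.1971, 0.1941]
orientation: [0.657, 0.754, 0.003, 0.002]
force: [5.5, 0.7, 0.7]
gripper_width: 0.0512
grasp_force: 3.3
```

Emit:
carry_out(motion=[[0,0,0,0,0,0,0.6],[0,0,0,0,0,0,1],[0,0,0,0,0,0,1],[0,0,0,0,0,0,1]], squeeze=22)

```text
t: 5.65
eef_pos: [0.4233, 0.1968, 0.1944]
orientation: [0.657, 0.754, 0.0, 0.0]
force: [-4.4, -1.1, 12.9]
gripper_width: 0.0417
grasp_force: 22.9
```

Width is at or below 44 mm with 22.9 N, so the trigger is right in. Now I'll hold it, then release.

Emit:
carry_out(motion=[[0,0,0,0,0,0,1],[0,0,0,0,0,0,1],[0,0,0,0,0,0,1],[0,0,0,0,0,0,1],[0,0,0,0,0,0,1],[0,0,0,0,0,0,1],[0,0,0,0,0,0,1],[0,0,0,0,0,0,1],[0,0,0,0,0,0,1],[0,0,0,0,0,0,1]])

```text
t: 6.9
eef_pos: [0.4233, 0.1968, 0.1944]
orientation: [0.657, 0.754, 0.0, 0.0]
force: [-4.1, -1.1, 12.9]
gripper_width: 0.0419
grasp_force: 22.9
```

Emit:
carry_out(motion=[[0,0,0,0,0,0,1],[0,0,0,0,0,0,1],[0,0,0,0,0,0,1],[0,0,0,0,0,0,1],[0,0,0,0,0,0,0],[0,0,0,0,0,0,0],[0,0.013,0,0,0,0,0],[0,0.013,0,0,0,0,0],[0,0.013,0,0,0,0,0],[0,0.013,0,0,0,0,0]])

```text
t: 8.15
eef_pos: [0.4274, 0.1973, 0.1928]
orientation: [0.657, 0.754, -0.0, -0.0]
force: [0.2, -0.8, 0.2]
gripper_width: 0.0856
grasp_force: 0.0
```

Emit:
carry_out(motion=[[0,0,-0.05,0,0,0,0],[0,0,-0.15,0,0,0,0],[0,0,-0.3,0,0,0,0],[0,0,-0.4,0,0,0,0],[0,0,-0.4,0,0,0,0],[-0.2,0,-0.4,0,0,0,0],[-0.4,0,-0.4,0,0,0,0],[-0.4,0,-0.4,0,0,0,0]])

```text
t: 9.15
eef_pos: [0.4439, 0.0749, 0.3116]
orientation: [0.659, 0.752, -0.001, -0.0]
force: [-0.2, 0.6, -0.0]
gripper_width: 0.085
grasp_force: 0.0
```

```bash
python3 - <<'E'
from h import *
from cell import *
a=pickle.load(open("scene.pkl","rb"))["image"];b=grab_frame("scene")["image"]
f=lambda i:cv2.resize(i[190:330,140:280,::-1],(400,400),interpolation=cv2.INTER_CUBIC)
cv2.imwrite("pics/c4.png",cv2.convertScaleAbs(np.hstack([f(a),f(b)]),alpha=1.5,beta=10))
s=read_state();print(s["t"],s["force"])
E
```

```text
9.2 [-0.68704064  1.06550262 -0.79435888]
```

View pics/c4.png

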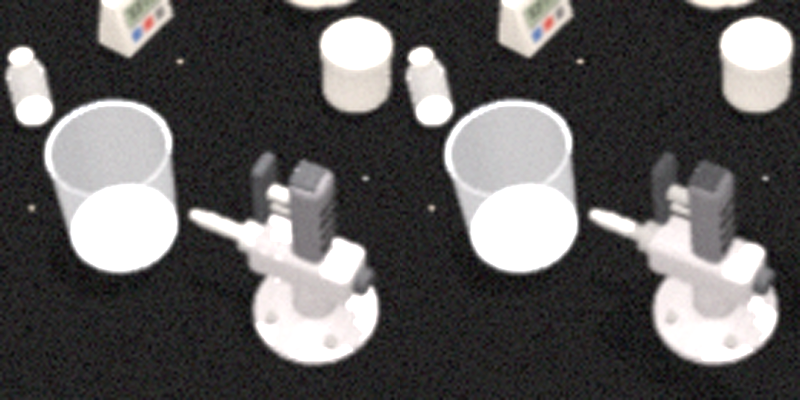

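Before and after match: the trigger has sprung back (265,158 against 665,158, the same spot in each half) and the beaker has not moved.

```bash
python3 -c "
from cell import *
print(hand_in())"
```

```text
the job is handed in; nothing more can be done
None
```

I squeezed the beaker gun's trigger right in (42 mm across grip and trigger, about 23 N), held it for about 1.75 s and let go; it sprang back, the beaker did not move, the arm kept clear of the other gun and the flask, and the job is handed in.

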